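# Roll the shaft blank into the V-block

## Task

Roll the round aluminium bar over the bench by pushing its side with the fingers, up the lead-in ramp of the low steel V-block, so that it drops into the V and lies at rest along it, about centred lengthwise. Let it roll rather than skid, do not grip it or lift it, push gently, and leave the other things where they are.

Things in the scene. Friction and masses are not known exactly. Their poses are not given: they have to be found in the camera images.
- bar: loose shaft blank: smooth solid aluminium bar, 40 mm in diameter, 150 mm long, about 0.5 kg, lying on the bench. Origin at its middle, on its axis (20 mm above the bench at the start); x runs along the bar; y and z turn as it rolls, z up at the start. Rolling resistance stops it within a few mm on the level. Friction with fingers and bench is low (0.3): pushed on its side, it rolls
- v_block: low dark steel V-block fixed to the bench, on the left or the right of the bar. Origin: centre of its underside; x along the V, y across. 110 mm long (x), 126 mm wide (y), alike on both sides. From each long edge (63 mm from the middle) a plain ramp rises at 15 degrees to a lip 12.5 mm high, 20 to 15 mm from the middle; then the V falls at 35 degrees to its root, 2 mm above the bench
- v_seat (a point): point of the V-block where the middle of the seated bar lies: above the block's centre, 26.4 mm above the bench. x runs along the V, y across it, z up. It is 150 to 165 mm from the bar's middle at the start, its x turned from the bar's by up to 0.15 rad. While the bar crosses the lip its axis is 32.5 mm above the bench
- bearing: bystander: steel ball bearing lying flat, 52 mm across, 15 mm high, on the other side of the bar, opposite the V-block, 150 to 165 mm from the bar's middle. Origin at the centre of its underside
- tape_measure: bystander: tape measure, 39 x 79 x 66 mm high, near the robot; origin at the centre of its underside
- screwdriver: bystander: screwdriver lying on the bench to the right, 187 mm long, 22 mm thick; origin under its middle
- oil_filter: bystander: round oil filter standing at the left, 69 mm across and 92 mm high; origin at the centre of its underside
- spanner_10: bystander: spanner lying near the robot, 137 mm long, 5 mm thick; origin under its middle

How it is judged:
On the way, in this order (a step that is already met when the one before it is completed fails the run):
1. the bar has rolled about half a turn on its way, without having been lifted (angle between bar's own z axis and vertical above 2.4 rad and height (world z) of bar below 0.034 m), for 0.04 s.
2. the bar has dropped into the V of the block (y of bar in the frame of v_seat between -0.005 and 0.005 m and z of bar in the frame of v_seat between -0.003 and 0.003 m and x of bar in the frame of v_seat between -0.035 and 0.035 m and angle between the x axis of bar and the x axis of v_seat, either way round below 0.08 rad), for 0.2 s.
At the end, for the whole second after the job is handed in: the bar lies at rest down in the V: its middle within 5 mm of the V's mid-plane, within 3 mm of the seated height and within 35 mm of the block's middle lengthwise, and parallel to the V within 0.08 rad (all of step 2 and linear speed of bar below 0.01 m/s and angular speed of bar below 0.2 rad/s); the robot touches nothing.
It fails at once if the bar was lifted (its middle more than 42 mm above the bench; crossing the lip takes it to 32.5 mm) or fell off the bench (height (world z) of bar above 0.042 m or height (world z) of bar below 0 m).
It fails at once if one end of the bar was tipped up (its axis more than 0.3 rad from level) (angle between bar's own x axis and vertical below 1.27 rad or angle between bar's own x axis and vertical above 1.87 rad).
It fails at once if the bar was gripped or shoved hard (more than 30 N from the fingers) (contact force between the fingers and bar above 30 N).
It fails at once if a bystander was moved by more than 25 mm (distance of any of bearing, tape_measure, screwdriver, oil_filter, spanner_10 from where it was at the start of the episode above 0.025 m).
It also fails if it takes over 38 s, if anything falls off the work surface, if the arm or the gripper's body presses on something with over 40 N, if the wrist force passes 120 N, or if a joint passes its speed limit or range.

## Robot

A 6-joint arm with a two-finger parallel gripper is mounted at the origin on a cart in front of the work surface, level with it; the furniture and walls round the work are solid. World frame = base frame: x ahead of the robot, y to its left, z up, the work surface at z = 0. Lengths are in m, angles in rad, forces in N, time in s.
With the tool pointing down it reaches from about 0.375 to 0.9 m from the base axis. Payload 3.1 kg.
Tool frame: the origin (TCP) lies between the finger pads; the fingertips stand 8 mm ahead of it and the grasp point (between the pads) lies 11 mm behind it; z points along the fingers, y is the line along which they close (so a half turn about z gives the same grasp; the last joint's range is limited). The gripper opens to 85 mm and grips with 20 to 120 N. Pads are 22 mm wide; open, the fingers measure 114 mm over their backs; the gripper's body (76 mm by 85 mm) begins 54 mm behind the grasp point. The pads swing forward as they close: fully open they stand 13 mm farther back than shut.
Start: joints at [1.06, 0.527, 1.433, -0, 1.181, -0.178], TCP at [0.204, 0.591, 0.239] pointing down, gripper open.
Joint ranges: [-3.08, 3.08], [-0.75, 2.2], [0.22, 2.44], [-1.43, 4.57], [0, 2.65], [-2.85, 2.85]. Speed limits (rad/s): [2.79, 2.79, 3.14, 3.14, 3.14, 3.14].

## Interface

Orientations are given as a unit quaternion [x, y, z, w].
In Python, from station import readout, cams, sign_off gives the robot as it stands.
- The arm moves only by the tool send_rows, never from a script. Its argument "commands" is text: rows parted by semicolons, each of 5 numbers parted by spaces: the finger opening in mm, from 0 to 85.4, then the shift along the tool's x, y, z each as a share of 0.02 m, from -1 to 1, then the turn about the tool's z as a share of 4 degrees, from -1 to 1. In form: grip dx dy dz spin; .... A call has 1 to 20 rows; each row shifts and turns the commanded pose from where the row before left it, along the tool's axes as they then stand; what a row does not reach is not made up. A row lasts 1/12 s, in which the tool goes at most 41.7 mm and 7.16 degrees, less where a joint would pass 70% of its speed; a pose out of reach is approached as far as the arm can. A call with a number of a shift or a turn outside -1 to 1 is refused whole. A call with a gripper value outside its range is refused whole. The fingers move at their own pace and stop on an object; "grip_force" is the grip in N (left out, the last holds). Time passes only in rows, so rows that do not move let the fingers close. It gives the time, the measured TCP pose, the force, the opening and the grip force at its end, in the units of the state.
- readout.sense(): the state, without advancing time (a new reading comes with each control period).
- cams.snapshot(name): name is "side" or "top" or "wrist"; returns a dict with "pixels" (420x560x3 uint8, red, green, blue), "intrinsics" (3x3 intrinsics, pixels), "eye" and "rotation" of the camera in the world. Camera axes: x right, y down, z forward; pixel columns grow to the right and rows downward; lengths in m; the calibration is good to about 2 mm. The wrist camera is an equidistant fisheye: a pixel r from the principal point sees the ray r / f radians off the axis. A picture is of the moment at which its call begins. There is no depth.
- sign_off(): hands the job in; it is judged then, once.
The state is a dict: "t": time; "q": joint angles; "qd": joint speeds; "tau": joint torques, N m; "tcp_pos": TCP position; "tool_rot": TCP orientation; "force": force on the tool from outside, world axes, zero at the start; "ft_torque": the same for the moment, N m; "finger_gap": opening from 0.0 (shut) to 1.0 (fully open); "gripper_force": force on a finger pad.
Only numpy, scipy, OpenCV 4.12 (cv2) and the standard library are available. Lean on these libraries where they do the work, as an engineer would, in place of code of your own. Each camera call takes 0.05 s, during which the arm holds its last target. There are 200 camera calls.

## Working session

There is one attempt and no reset: what is moved stays moved. The work goes in short steps, Python scripts to look and compute and a tool call to move; the robot and the scene stay as the last step left them, time stands still between calls to the robot, and variables do not carry over. Pictures are saved under pics/ and viewed, at most 10 in all, crops included, and the job is handed in when it is done.

Besides the shell and the picture viewer there is one more tool, called after "Call:" by a JSON object that holds its "name" and its "arguments". send_rows: Moves the arm, as the interface text tells. Its arguments: {"type":"object","properties":{"commands":{"type":"string"},"grip_force":{"type":"number"}},"required":["commands"]}

```bash
mkdir -p pics; python3 - <<'E'
from station import readout,cams
import cv2
s=readout.sense();print(s['t'],s['tcp_pos'],s['tool_rot'],s['force'],s['finger_gap'])
for n in ['top','side']:
    d=cams.snapshot(n);cv2.imwrite(f'pics/{n}0.png',d['pixels'][:,:,::-1]);print(n,d['intrinsics'],d['eye'],d['rotation'])
E
```

```text
0.0 [0.20379875 0.59008482 0.23832095] [ 1.65627432e-01  9.86187782e-01 -1.03663936e-03 -3.69998766e-04] [ 0.72771251 -0.3572019  -0.33502027] 0.9951621608803412
top [[534.52880172   0.         285.80398416]
 [  0.         534.52880172 209.71430994]
 [  0.           0.           1.        ]] [0.28208605 0.04868605 1.34758124] [ 0.7072013  -0.70200218  0.05471321 -0.06376304]
side [[472.11503535   0.         283.82545192]
 [  0.         472.11503535 207.51154646]
 [  0.           0.           1.        ]] [ 0.17939031 -0.92176239  0.53679757] [ 0.83071637 -0.13252412  0.07893654 -0.53489877]
```

View pics/top0.png

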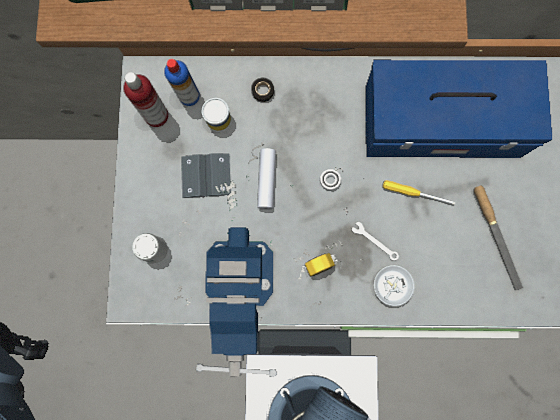

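View pics/side0.png

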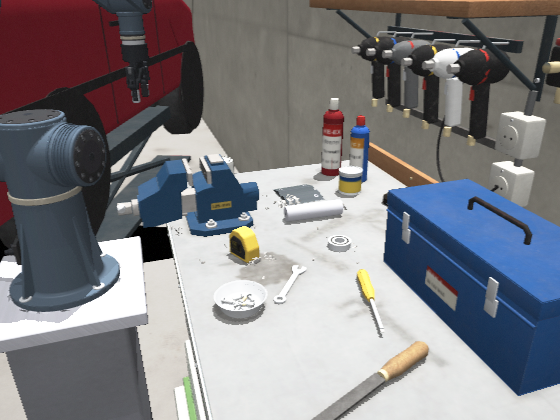

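The top view shows the bar at (267,180), the V-block on its left at (206,176), the bearing at (330,180), and a tall vise at (238,280). The side view agrees. Next I measure the bar and block outlines.

```bash
cat > h.py <<'E'
import numpy as np,cv2
from scipy.spatial.transform import Rotation as R
from station import readout,cams
def cast(d,uv,z):
    K=d['intrinsics'];uv=np.atleast_2d(uv).astype(float)
    r=np.c_[(uv[:,0]-K[0,2])/K[0,0],(uv[:,1]-K[1,2])/K[1,1],np.ones(len(uv))]
    M=np.array(d['rotation']);M=R.from_quat(M).as_matrix() if M.size==4 else M
    r=r@M.T;e=np.array(d['eye']);return e+r*((z-e[2])/r[:,2])[:,None]
def proj(d,P):
    M=R.from_quat(d['rotation']).as_matrix();c=(np.atleast_2d(P)-d['eye'])@M;K=d['intrinsics']
    return np.c_[c[:,0]/c[:,2]*K[0,0]+K[0,2],c[:,1]/c[:,2]*K[1,1]+K[1,2]]
E
python3 - <<'E'
from h import *
d=cams.snapshot('top');im=d['pixels']
hsv=cv2.cvtColor(im,cv2.COLOR_RGB2HSV)
for p in [(267,180),(262,180),(272,180),(190,180),(220,160),(240,170),(285,190),(206,176)]: print(p,im[p[1],p[0]])
c=cv2.resize(im[130:230,160:360],None,fx=4,fy=4,interpolation=cv2.INTER_CUBIC)
cv2.imwrite('pics/crop.png',c[:,:,::-1])
g=im.min(axis=2).astype(int)
print(g[180,250:285]);print(g[140:152,267],g[204:218,266]);print(g[170,176:236]);print(g[146:160,190],g[190:205,190])
E
```

```text
(267, 180) [237 235 233]
(262, 180) [230 234 235]
(272, 180) [168 171 177]
(190, 180) [ 96 103 105]
(220, 160) [176 177 187]
(240, 170) [180 185 182]
(285, 190) [179 184 182]
(206, 176) [83 89 92]
[182 179 179 183 181 179 180 178 142 163 206 224 230 234 233 232 233 233
 233 224 212 197 168 131  93  91 163 177 176 172 174 169 172 174 171]
[175 174 174 176 169 165 165 156 223 238 234 231] [235 240 202  93  56  81 107 106  99 172 179 176 175 172]
[174 175 176 175 182 137  90  89  88  97  95  95  94  92  91  96  99  97
  91  98  96  93 109  87  79  79  79  81  86  70  78  90  88  87  88 106
 100  91  95  96 103  92  99  97 100  98  91  96  90  95  92  96  97  85
 165 187 179 182 183 184]
[169 175 176 171 175 175 175 175 184 124  92  89  87  93] [154 231 138  85 101  97  76  58 173 180 179 176 171 171 172]
```

View pics/crop.png

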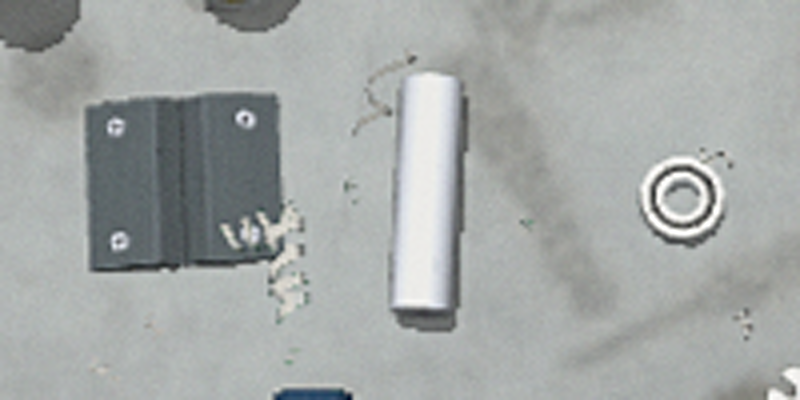

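The crop shows the block at corners (86,105), (277,94), (285,260), (91,271) in crop pixels, and the bar at (400,72)–(461,73)–(454,308)–(391,307).

```bash
python3 - <<'E'
from h import *
d=cams.snapshot('top');im=d['pixels']
g=im.max(axis=2)
def big(m,x0,x1,y0,y1,it):
    k=np.zeros_like(m);k[y0:y1,x0:x1]=m[y0:y1,x0:x1]
    k=cv2.morphologyEx(k,cv2.MORPH_CLOSE,np.ones((it,it)));k=cv2.morphologyEx(k,cv2.MORPH_OPEN,np.ones((3,3)))
    return max(cv2.findContours(k,0,1)[0],key=cv2.contourArea)
up=lambda a:cv2.resize(a,None,fx=4,fy=4,interpolation=cv2.INTER_LINEAR)
m=((up(g)<140)*255).astype(np.uint8);c=big(m,170*4,235*4,145*4,205*4,15)
q=cv2.boxPoints(cv2.minAreaRect(c))/4-.375
print('blk px',q.tolist());P=cast(d,q,0.001)[:,:2];print(P,'c',P.mean(0),np.linalg.norm(np.diff(P,axis=0),axis=1),np.arctan2(*(P-np.roll(P,1,0)).T[::-1]))
hs=up(im).min(axis=2)
m=((hs>200)*255).astype(np.uint8);c=big(m,255*4,280*4,140*4,215*4,9)
q=cv2.boxPoints(cv2.minAreaRect(c))/4-.375
P=cast(d,q,0.03)[:,:2];print('bar',q.tolist(),P,P.mean(0))
# manual bar corners
q=np.array([[400,72],[461,73],[454,308],[391,307]])/4+[160,130]-.375
P=cast(d,q,0.02)[:,:2];print('bar man',P,P.mean(0),np.linalg.norm(P-np.roll(P,1,0),axis=1)); a=(P[0]+P[1])/2-(P[2]+P[3])/2;print(np.arctan2(a[1],a[0]))
q=np.array([[86,105],[277,94],[285,260],[91,271]])/4+[160,130]-.375
P=cast(d,q,0.001)[:,:2];print('blk man',P,P.mean(0),np.linalg.norm(P-np.roll(P,1,0),axis=1));
q=np.array([682,198])/4+[160,130]-.375;print('bearing',cast(d,q,.015))
for n,q in {'viseNear':(238,228),'viseR':(270,245),'viseL':(228,228)}.items(): print(n,cast(d,q,.1),cast(d,q,0))
E
```

```text
blk px [[180.52175903320312, 153.90972900390625], [229.48501586914062, 152.36758422851562], [230.87503051757812, 196.5009765625], [181.91177368164062, 198.04312133789062]]
[[0.65591108 0.34274681]
 [0.66070148 0.21499546]
 [0.54359858 0.20837118]
 [0.53880047 0.33431645]] c [0.5997529  0.27510747] [0.12784113 0.1172901  0.12603664] [ 0.0718623  -1.53331607 -3.08508486  1.60887475]
bar [[258.4078063964844, 205.6885223388672], [261.4050598144531, 147.54148864746094], [272.6021423339844, 148.11866760253906], [269.6048889160156, 206.2657012939453]] [[0.51494562 0.13527066]
 [0.66567486 0.13017314]
 [0.66429067 0.1015688 ]
 [0.51365342 0.10718997]] [0.58964114 0.11855064]
bar man [[0.66834174 0.13536815]
 [0.66786779 0.0961343 ]
 [0.51454642 0.09873858]
 [0.51493753 0.13850608]] [0.59142337 0.11718678] [0.1534363  0.03923672 0.15334349 0.03976942]
-0.01871884377421562
blk man [[0.65063204 0.34095194]
 [0.65865526 0.21653396]
 [0.54850996 0.20849693]
 [0.54055629 0.33319395]] [0.59958839 0.2747942 ] [0.11034879 0.1246764  0.11043813 0.12495042]
bearing [[ 0.5875466  -0.04564034  0.015     ]]
viseNear [[0.44888769 0.17788582 0.1       ]] [[0.46225769 0.18824184 0.        ]]
viseR [[0.40925127 0.10191591 0.1       ]] [[0.41944421 0.10618255 0.        ]]
viseL [[0.44872798 0.20148175 0.1       ]] [[0.46208518 0.21372911 0.        ]]
```

Call:
{"name": "send_rows", "arguments": {"commands": "85 0 0 0 1;85 0 0 0 1;85 0 0 0 1;85 0 0 0 1;85 0 0 0 1;85 0 0 0 1;85 0 0 0 1;85 0 0 0 1;85 0 0 0 1;85 0 0 0 1;85 0 0 0 1;85 0 0 0 1;85 0 0 0 1;85 0 0 0 1;85 0 0 0 1;85 0 0 0 1;85 0 0 0 1;85 0 0 0 1;85 0 0 0 0;85 0 0 0 0"}}

```text
t: 1.87
tcp_pos: [0.2041, 0.5906, 0.2391]
tool_rot: [0.713, 0.701, -0.0, 0.0]
force: [0.5, -0.2, 0.2]
finger_gap: 0.998
gripper_force: 0.0
```

Call:
{"name": "send_rows", "arguments": {"commands": "60 -0.95 0.7 0 0;60 -0.95 0.7 0 0;60 -0.95 0.7 0 0;60 -0.95 0.7 0 0;60 -0.95 0.7 0 0;60 -0.95 0.7 0 0;60 -0.95 0.7 0 0;60 -0.95 0.7 0 0;60 -0.95 0.7 0 0;60 -0.95 0.7 0 0;60 -0.95 0.7 0 0;60 -0.95 0.7 0 0;60 -0.95 0.7 0 0;60 -0.95 0.7 0 0;60 -0.95 0.7 0 0;60 -0.95 0.7 0 0;60 -0.95 0.7 0 0;60 -0.95 0.7 0 0;60 -0.95 0.7 0 0;60 -0.95 0.7 0 0"}}

```text
t: 3.53
tcp_pos: [0.4776, 0.2045, 0.2394]
tool_rot: [0.713, 0.701, 0.0, 0.0]
force: [-0.0, 0.1, -0.0]
finger_gap: 0.704
gripper_force: 0.0
```

Call:
{"name": "send_rows", "arguments": {"commands": "60 -0.95 0.7 0 0;60 -0.95 0.7 0 0;60 -0.95 0.7 0 0;60 -0.95 0.7 0 0;60 -0.95 0.7 0 0;60 -0.95 0.7 0 0;60 -0.95 0.7 0 0;60 -0.5 0.7 0 0;60 0 0 0 0;60 0 0 0 0"}}

```text
t: 4.37
tcp_pos: [0.5864, 0.0601, 0.239]
tool_rot: [0.714, 0.7, -0.0, -0.0]
force: [-0.4, 0.5, -0.2]
finger_gap: 0.704
gripper_force: 0.0
```

Call:
{"name": "send_rows", "arguments": {"commands": "60 -0.1 0.1 1 0;60 -0.1 0.1 1 0;60 0 0 1 0;60 0 0 1 0;60 0 0 1 0;60 0 0 1 0;60 0 0 1 0;60 0 0 1 0;60 0 0 0.5 0;60 0 0 0.5 0;60 0 0 0 0;60 0 0 0 0"}}

```text
t: 5.37
tcp_pos: [0.5901, 0.0569, 0.0595]
tool_rot: [0.713, 0.701, -0.0, -0.0]
force: [0.1, -0.0, 0.1]
finger_gap: 0.701
gripper_force: 0.0
```

```bash
python3 - <<'E'
from h import *
d=cams.snapshot('side');s=readout.sense();p=s['tcp_pos'];print(p)
for z in (0,.02,.04,.06):
  print(z,proj(d,[[p[0]-.035,p[1],z],[p[0]+.035,p[1],z]]).round(1).tolist())
im=d['pixels'][120:270,230:430];cv2.imwrite('pics/s1.png',cv2.resize(im,None,fx=4,fy=4,interpolation=cv2.INTER_CUBIC)[:,:,::-1])
E
```

```text
[0.59067211 0.05668658 0.06006036]
0 [[310.4, 228.8], [336.3, 224.7]]
0.02 [[310.5, 221.6], [336.6, 217.6]]
0.04 [[310.6, 214.3], [336.9, 210.4]]
0.06 [[310.7, 206.9], [337.2, 203.0]]
```

View pics/s1.png

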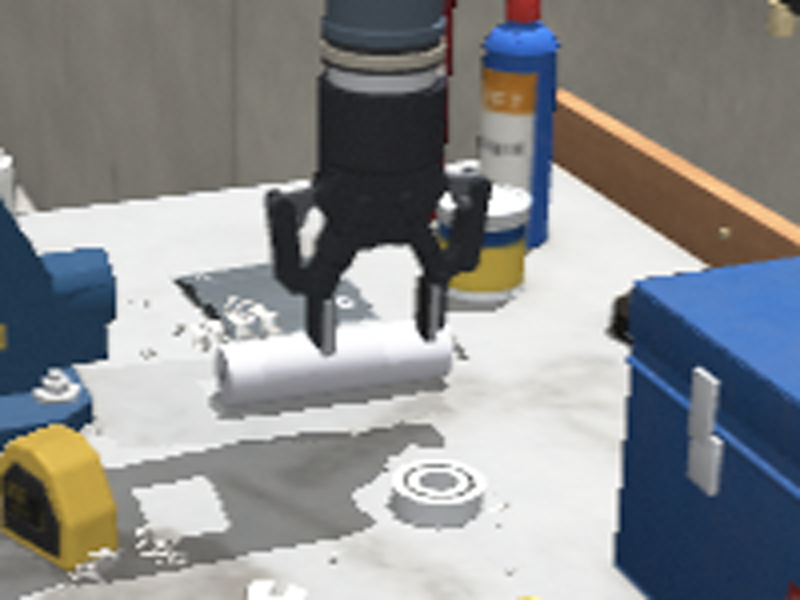

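The fingertips sit about level with the TCP at this opening (tip at crop (325,354)). I'll lower them to about 14 mm and approach.

Call:
{"name": "send_rows", "arguments": {"commands": "60 0 0 0.8 0;60 0 0 0.8 0;60 0 0 0.65 0;60 0 0 0 0;60 0.4 0 0 0;60 0.4 0 0 0;60 0.15 0 0 0;60 0.1 0 0 0;60 0.1 0 0 0;60 0.1 0 0 0;60 0.1 0 0 0;60 0.1 0 0 0;60 0.1 0 0 0"}}

```text
t: 6.5
tcp_pos: [0.5909, 0.0874, 0.0144]
tool_rot: [0.714, 0.7, 0.0, 0.0]
force: [0.4, -0.1, -0.9]
finger_gap: 0.697
gripper_force: 0.1
```

Call:
{"name": "send_rows", "arguments": {"commands": "60 0.1 0 0 0;60 0.1 0 0 0;60 0.12 0 0 -0.05;60 0.12 0 0 -0.05;60 0.12 0 0 -0.05;60 0.12 0 0 -0.05;60 0.12 0 0 -0.05;60 0.12 0 0 -0.05;60 0.12 0 0 -0.05;60 0.12 0 0 -0.05;60 0.12 0 0 -0.05;60 0.12 0 0 -0.05"}}

```text
t: 7.5
tcp_pos: [0.591, 0.1156, 0.0143]
tool_rot: [0.701, 0.713, -0.0, 0.0]
force: [-0.2, 0.1, 0.7]
finger_gap: 0.704
gripper_force: 0.1
```

```bash
cat >bar.py <<'E'
from h import *
d=cams.snapshot('top');s=readout.sense();print(s['t'],s['tcp_pos'],s['force'])
im=d['pixels'];cv2.imwrite('pics/t%d.png'%(s['t']*100),cv2.resize(im[130:230,160:360],None,fx=4,fy=4,interpolation=cv2.INTER_CUBIC)[:,:,::-1])
print('pics/t%d.png'%(s['t']*100))
E
python3 bar.py; mv pics/t[0-9]*.png pics/push1.png
```

```text
7.55 [0.59091965 0.1160698  0.01432246] [-0.42557396 -0.53021207  0.31993457]
pics/t755.png
```

View pics/push1.png

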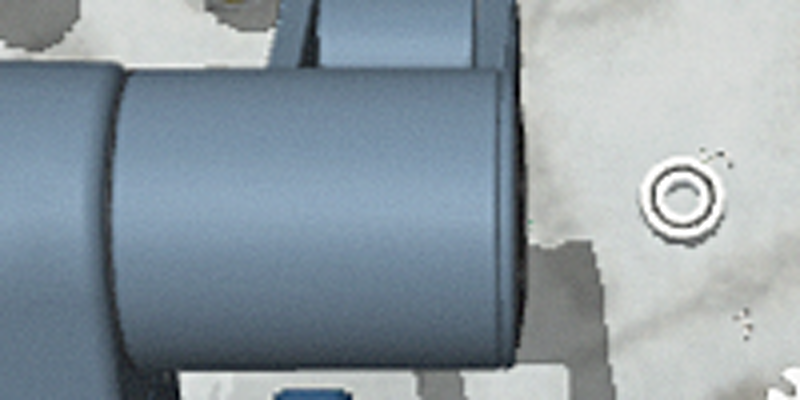

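The arm hides the bar from the top camera; only the bearing at (682,198) is visible, untouched. I'll check from the side.

```bash
cat >side.py <<'E'
from h import *
import sys
d=cams.snapshot('side');s=readout.sense();print(s['t'],s['tcp_pos'],s['force'])
im=d['pixels'][140:240,230:380];cv2.imwrite(sys.argv[1],cv2.resize(im,None,fx=5,fy=5,interpolation=cv2.INTER_CUBIC)[:,:,::-1])
y=s['tcp_pos'][1]+.031
print('pred bar ends', (proj(d,[[.516,y,.02],[.666,y,.02]])-[230,140])*5)
E
python3 side.py pics/sd2.png
```

```text
7.6 [0.59091163 0.11585893 0.01432235] [-0.07122692  0.37782883  0.37997912]
pred bar ends [[270.1854698  346.77062404]
 [534.70052016 308.77235681]]
```

View pics/sd2.png

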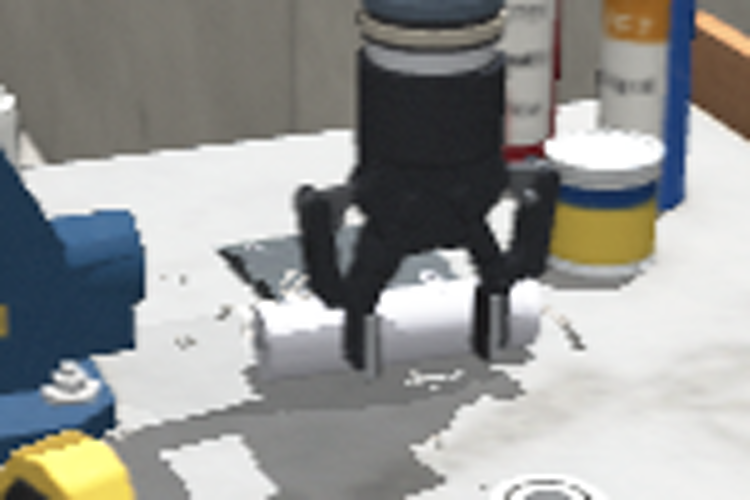

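The side view shows the bar resting against both fingertips, ends near (262,340) and (538,310), as predicted. I'll keep rolling it and finish the turn.

Call:
{"name": "send_rows", "arguments": {"commands": "60 0.12 0 0 -0.04;60 0.12 0 0 -0.04;60 0.12 0 0 -0.04;60 0.12 0 0 -0.04;60 0.12 0 0 -0.04;60 0.12 0 0 -0.04;60 0.12 0 0 -0.04;60 0.12 0 0 -0.04;60 0.12 0 0 -0.04;60 0.12 0 0 -0.04;60 0.12 0 0 -0.04;60 0.12 0 0 -0.04;60 0.12 0 0 -0.04;60 0.12 0 0 -0.04;60 0.12 0 0 -0.04;60 0.12 0 0 -0.04;60 0.12 0 0 -0.04;60 0.12 0 0 -0.04;60 0.12 0 0 -0.04;60 0.12 0 0 -0.04"}}

```text
t: 9.27
tcp_pos: [0.5889, 0.1636, 0.0143]
tool_rot: [0.681, 0.732, 0.0, 0.0]
force: [0.2, 0.0, 0.0]
finger_gap: 0.702
gripper_force: 0.1
```

```bash
python3 side.py pics/sd3.png
```

```text
9.3167 [0.58883886 0.16402715 0.0143198 ] [ 0.03544287  0.04348601 -0.73029639]
pred bar ends [[242.99740045 311.46994193]
 [499.95980661 275.77574831]]
```

View pics/sd3.png

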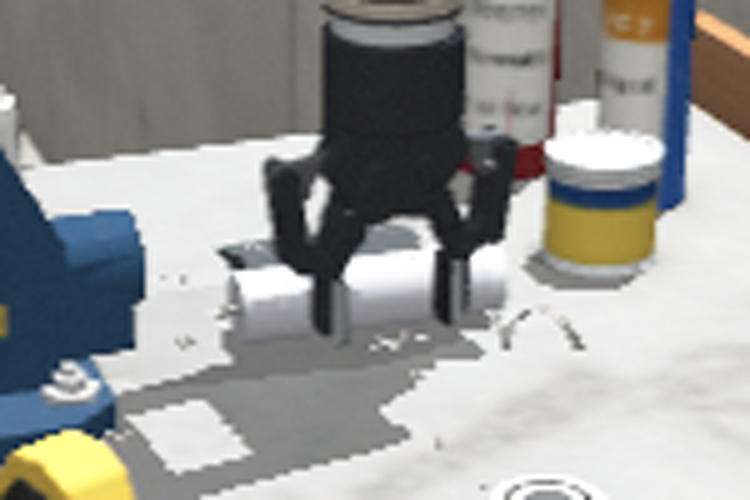

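The bar ends are at about (235,308) and (503,275), parallel to the V, at the foot of the ramp. Now up the ramp slowly, raising the tips slightly.

Call:
{"name": "send_rows", "arguments": {"commands": "60 0.1 0 0 0;60 0.1 0 0 0;60 0.1 0 0 0;60 0.1 0 0 0;60 0.1 0 0 0;60 0.1 0 0 0;60 0.1 0 0 0;60 0.1 0 -0.02 0;60 0.1 0 -0.02 0;60 0.1 0 -0.02 0;60 0.1 0 -0.02 0;60 0.1 0 -0.02 0;60 0.1 0 -0.02 0;60 0.1 0 -0.02 0;60 0.1 0 -0.02 0;60 0.1 0 -0.02 0;60 0.1 0 -0.02 0;60 0.1 0 -0.02 0"}}

```text
t: 10.82
tcp_pos: [0.5867, 0.1983, 0.0191]
tool_rot: [0.681, 0.732, -0.0, 0.001]
force: [1.2, -6.0, 2.0]
finger_gap: 0.702
gripper_force: 2.7
```

Call:
{"name": "send_rows", "arguments": {"commands": "60 0.08 0 -0.02 0;60 0.08 0 -0.02 0;60 0.08 0 -0.02 0;60 0.08 0 -0.02 0;60 0.08 0 0 0;60 0.08 0 0 0;60 0.08 0 0 0;60 0.08 0 0 0;60 0.06 0 0 0;60 0.06 0 0 0;60 0.06 0 0 0;60 0.06 0 0 0;60 0.06 0 0 0"}}

```text
t: 11.9
tcp_pos: [0.5852, 0.2172, 0.0206]
tool_rot: [0.681, 0.732, -0.0, 0.0]
force: [0.2, -5.4, 2.8]
finger_gap: 0.7
gripper_force: 2.9
```

```bash
python3 side.py pics/sd4.png
```

```text
11.95 [0.5851457  0.21753476 0.02059622] [ 1.38979068 -3.81883661  3.10767077]
pred bar ends [[214.81119241 274.87328783]
 [463.86632054 241.49428121]]
```

View pics/sd4.png

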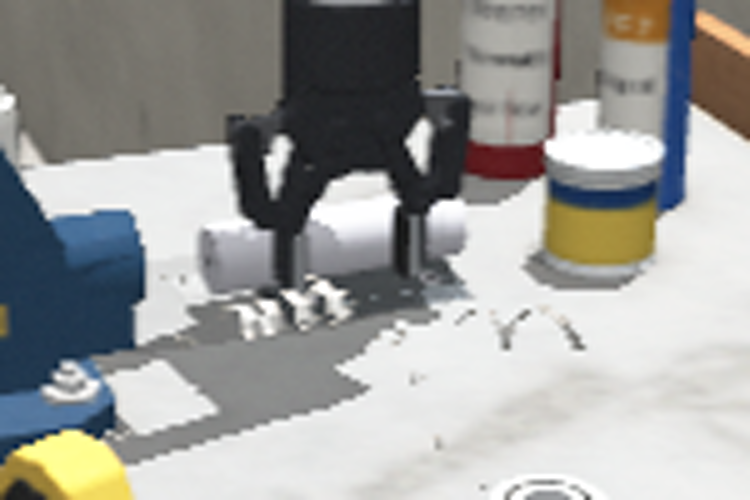

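The bar (ends near (205,258) and (465,228)) is high on the ramp under a 4–6 N push. I'll creep it over the lip.

Call:
{"name": "send_rows", "arguments": {"commands": "60 0.05 0 0 0;60 0.05 0 0 0;60 0.05 0 0 0;60 0.05 0 0 0;60 0.05 0 0 0;60 0.05 0 0 0;60 0.05 0 0 0;60 0.05 0 0 0;60 0.05 0 0 0"}}

```text
t: 12.7
tcp_pos: [0.5841, 0.2274, 0.0202]
tool_rot: [0.681, 0.732, -0.0, -0.0]
force: [-0.1, -0.7, 0.6]
finger_gap: 0.699
gripper_force: 0.0
```

Call:
{"name": "send_rows", "arguments": {"commands": "60 0.05 0 0 0;60 0.05 0 0 0;60 0.05 0 0 0;60 0.05 0 0 0;60 0 0 0 0;60 0 0 0 0"}}

```text
t: 13.2
tcp_pos: [0.584, 0.231, 0.0203]
tool_rot: [0.681, 0.732, -0.0, -0.0]
force: [0.4, -0.9, -1.2]
finger_gap: 0.701
gripper_force: 0.0
```

Force has dropped to zero, so the bar has probably fallen in. Backing off, lifting and moving aside to look.

Call:
{"name": "send_rows", "arguments": {"commands": "60 -0.3 0 0 0;60 -0.7 0 0 0;60 -1 0 0 0;60 -0.5 0 -0.5 0;60 0 0 -1 0;60 0 0 -1 0;60 0 0 -1 0;60 0 0 -1 0;60 0 0 -1 0;60 0 0 -1 0;60 0 0 -1 0;60 -1 0 0 0;60 -1 0 0 0;60 -1 0 0 0;60 -1 0 0 0;60 -1 0 0 0;60 -1 0 0 0;60 -1 0 0 0;60 -1 0 0 0;60 -1 0 0 0"}}

```text
t: 14.87
tcp_pos: [0.6003, -0.0004, 0.1711]
tool_rot: [0.682, 0.732, 0.0, 0.0]
force: [-0.5, -0.5, 0.5]
finger_gap: 0.703
gripper_force: 0.0
```

```bash
python3 bar.py; mv pics/t[0-9]*.png pics/end1.png
```

```text
14.9167 [ 0.60119927 -0.00424982  0.17121833] [ 0.12212    -1.57409687  0.34646401]
pics/t1491.png
```

View pics/end1.png

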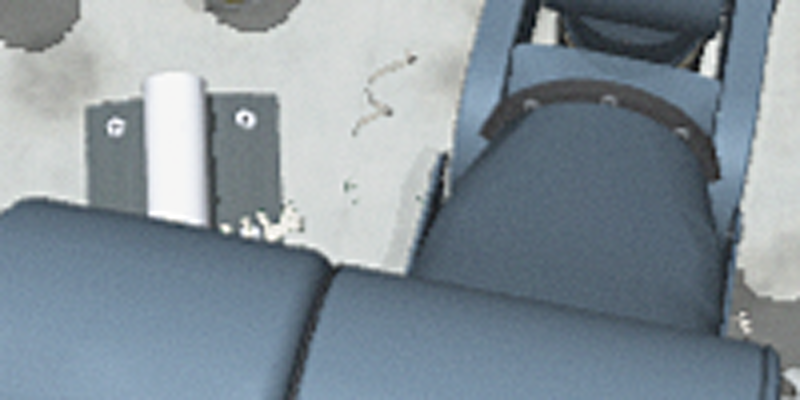

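The bar lies along the V between (147,73) and (208,225). A quick numeric check of its placement follows.

```bash
python3 - <<'E'
from h import *
d=cams.snapshot('top');f=lambda p,z:cast(d,np.array(p)/4+[160,130]-.375,z)[0,:2]
c=np.array([.5996,.2748]);u=np.array([np.cos(.072),np.sin(.072)]);n=np.array([-u[1],u[0]])
e=f((175,73),.0264)-c;print('end: along',e@u,'-> middle',e@u-.075,'across',e@n)
a=f((145,75),.0264);b=f((149,218),.0264);print('left edge yaw',np.arctan2(*(a-b)[::-1]),'across',(a-c)@n,(b-c)@n)
a=f((204,75),.0264);b=f((208,222),.0264);print('right edge yaw',np.arctan2(*(a-b)[::-1]),'across',(a-c)@n,(b-c)@n)
s=readout.sense();print(s['t'],s['qd'])
E
```

```text
end: along 0.06565931155569452 -> middle -0.009340688444305481 across -0.00036583299226566716
left edge yaw 0.06359529119636001 across 0.018896101011510933 0.019684614322885267
right edge yaw 0.05823848054669834 across -0.018880728985277942 -0.01755484063346372
14.9667 [ 0.04951055 -0.00156601  0.01295644  0.03776341  0.00811781  0.02834569]
```

Call:
{"name": "send_rows", "arguments": {"commands": "60 0 0 0 0;60 0 0 0 0;60 0 0 0 0;60 0 0 0 0;60 0 0 0 0;60 0 0 0 0"}}

```text
t: 15.47
tcp_pos: [0.6005, 0.0023, 0.1703]
tool_rot: [0.681, 0.733, -0.0, -0.0]
force: [0.5, 1.1, -0.7]
finger_gap: 0.7
gripper_force: 0.0
```

```bash
python3 -c "
from station import sign_off
print(sign_off())"
```

```text
the job is handed in; nothing more can be done
None
```

I rolled the bar up the ramp and it dropped into the V: by the last top view it is about 9 mm off centre lengthwise, under 1 mm off the mid-plane and within about 0.015 rad of parallel; the arm is clear, and I handed the job in at about 15.5 s (no verdict was returned).

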